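Clip the filter case onto the shelf's eye bolt

ROBOT

A 7-joint arm with a two-finger parallel gripper is mounted at the origin on the work surface. World frame = base frame: x ahead of the robot, y to its left, z up, the work surface at z = 0. Lengths are in m, angles in rad, forces in N, time in s.
With the tool pointing down it reaches from about 0.425 to 0.925 m from the base axis. Payload 6.8 kg.
Tool frame: the origin (TCP) lies on the mounting face of the last link; the fingertips stand 173 mm ahead of it and the grasp point (between the pads) lies 155 mm ahead of it; z points along the fingers, y is the line along which they close (so a half turn about z gives the same grasp; the last joint's range is limited). The gripper opens to 85 mm and grips with 20 to 120 N. Pads are 22 mm wide; open, the fingers measure 114 mm over their backs; the gripper's body (76 mm by 85 mm) begins 54 mm behind the grasp point. The pads swing forward as they close: fully open they stand 13 mm farther back than shut.
Start: joints at [-1.418, 0.477, 0.022, 1.555, -0.011, 1.109, -0.083], TCP at [0.174, 0.652, 0.405] pointing down, gripper open.
Joint ranges: [-2.96, 2.96], [-0.34, 2.1], [-1.41, 1.46], [0.24, 2.44], [-1.37, 4.51], [0.17, 1.92], [-2.96, 2.96]. Speed limits (rad/s): [2.39, 2.39, 3.14, 3.14, 3.14, 3.14, 3.14].

INTERFACE

Orientations are given as a rotation vector (axis times angle).
In Python, from bench import r gives the robot as it stands.
- The arm moves only by the tool carry_out, never from a script. Its argument "moves" is a list of rows, each a list of 5 numbers: the shift along the tool's x, y, z in m, then the turn about the tool's z in rad, then the finger opening in m, from 0 to 0.0854. In form: [[dx, dy, dz, roll, claw], ...]. A call has exactly 8 rows; each row is the pose to reach, as a shift and turn from the pose commanded when the call began, along the tool's axes at that moment; what a row does not reach only later rows make up. A row lasts 1/10 s, in which the tool goes at most 50 mm and 8.59 degrees, less where a joint would pass 70% of its speed; a pose out of reach is approached as far as the arm can. A call with a gripper value outside its range is refused whole. The fingers move at their own pace and stop on an object; "force" is the grip in N (left out, the last holds). Time passes only in rows, so rows that repeat a pose let the fingers close, or fill a call up. It gives the time, the measured TCP pose, the force, the opening and the grip force at its end, in the units of the state.
- r.get_obs(): the state, without advancing time (a new reading comes with each control period).
- r.grab_frame(name): name is "scene" or "top" or "wrist"; returns the picture (480x640x3 uint8, red, green, blue); there is no depth.
- r.calibration(name): a dict with "fx", "fy", "cx", "cy" (pixels), "rvec" (rotation vector, rad) and "tvec" (3), from world to camera coordinates, as OpenCV has them. Camera axes: x right, y down, z forward; pixel columns grow to the right and rows downward; lengths in m; the calibration is good to about 2 mm. A picture is of the moment at which its call begins: read the wrist's pose just before it. calibration takes no time and is no camera call; for the wrist camera it gives the pose at the moment of the call.
- r.hand_in(): hands the job in; it is judged then, once.
The state is a dict: "clock": time; "joints": joint angles; "qvel": joint speeds; "tau": joint torques, N m; "tcp_pos": TCP position; "orientation": TCP orientation; "contact_force": force on the tool from outside, world axes, zero at the start; "moment": the same for the moment, N m; "grip_width": finger opening in m; "gripper_force": force on a finger pad.
Only numpy, scipy, OpenCV 4.12 (cv2) and the standard library are available. Lean on these libraries where they do the work, as an engineer would, in place of code of your own. Each camera call takes 0.05 s, during which the arm holds its last target. There are 200 camera calls.

TASK

Take the filter case that has the snap clip out of the rack and hang it on the eye bolt of the walnut upright: gently press the clip's sprung gate against the ring until the ring goes in and the gate snaps shut behind it, then let go so that the case hangs freely by its clip. Never force the clip, and leave the lenses, the other filter case, the blower and the dish where they are.

Things in the scene. Friction and masses are not known exactly. Their poses are not given: they have to be found in the camera images.
- case: Round grey plastic filter case on edge in a narrow rack slot; the one with a hook-shaped clip on its rim. Origin: centre of its underside. z up, y along its thickness, x in the disc's plane, towards the clip's gate side. In mm (x, z): disc centre (0, 37), radius 36, 18 thick; foot 40 long, 10 high; clip on top, x = 5 to 28, up to z = 104. All centred on y = 0. About 0.1 kg.
- hold (a point): Good place to grip the case from straight above, across its 18 mm thickness: (-25, 55) mm in the case's x, z, 8 mm below the rim there, beside the clip. Gripping lower brings the gripper's body down onto the clip.
- bend (a point): Where the middle of the ring's wire lies once the clip hangs: (16.5, 95.5) mm in the case's x, z. The clip is a hook of 6 mm round bar: spine along x = 8 from the rim up to z = 93, a bend over the top (middle of the bar at (16.5, 101)), then down to the nose at x = 25, whose rounded tip ends at z = 89.
- mouth (a point): Best spot to meet the ring: on the gate, (25, 83.5) mm in the case's x, z. Gate: 5 mm steel bar from its hinge (25, 68) up to (25, 86), rounded, just under the nose. Pressed at z = 80 to 86 it swings in and meets its stop after 4 to 9 mm. Then lower the case some 12 mm, still pressing lightly: the ring slides up past the gate's end and behind the nose into the bend.
- gate_tip (a point): Free end of the clip's sprung gate: (25, 86) mm in the case's x, z while shut. The gate swings inward only (towards the spine), to a hard stop at 0.70 rad, where this end is at x = 13.5. Its spring needs about 1.5 N at first and 5 N at the stop, where the ring presses. It snaps back when the ring is past its end. Over 12 N on the clip is forcing it.
- bolt_root (a point): Middle of the front face of the upright where the steel eye bolt goes in, 180 mm above the shelf board. Axes as upright. The eye bolt stands out from here along -x; it is screwed in by hand, so the outer bar of its ring (middle of the wire) lies anywhere from 49.5 to 79.5 mm out: not reported, feel for it. It does not give.
- upright: Fixed walnut upright: board 20 thick (x), 90 wide (y), 225 mm high, on a foot 14 mm high that reaches 110 mm behind it. Origin: centre of the board's underside. Its front face (x = -10 mm) carries the eye bolt. The bolt's ring lies level: 5 mm wire, 25 mm inner and 35 mm outer diameter. +x is the direction in which a clip is pressed onto the ring.
- rack: Fixed aluminium rack 160 x 370 mm (x, y), origin at the centre of its underside on the shelf board. Floor of the slots 16 mm above the board. Narrow slots along x, 21 mm wide with walls 20 mm high above the floor, at y = -150 and -68 mm; square lens slots with walls 28 mm high at y = 45 and 137 mm.
- spare_case: The other round filter case, plain, without a clip: disc radius 34, 18 thick, 69 mm high, in the other narrow slot. Origin: centre of its underside. Leave alone.
- lens_a: Matte black zoom lens, 76 mm across, 120 mm high, standing in a lens slot of the rack. Origin: centre of its underside. Leave alone.
- lens_b: Matte black zoom lens, 76 mm across, 102 mm high, standing in the other lens slot. Origin: centre of its underside. Leave alone.
- blower: Dark silicone air blower standing nozzle up, 62 mm across, 140 mm high. Origin: centre of its underside. Leave alone.
- dish: White ceramic dish 120 mm across, 26 mm high, with three lens caps in it. Origin: centre of its underside. Leave alone.

How it is judged:
By the outcome, as a careful person would: the job done as asked, in the order asked, and still so for the second after the job is handed in, with the robot touching nothing.
It also fails if it takes over 58 s, if anything falls off the work surface, if the arm or the gripper's body presses on something with over 40 N, if the wrist force passes 120 N, or if a joint passes its speed limit or range.

## Working session

There is one attempt and no reset: what is moved stays moved. The work goes in short steps, Python scripts to look and compute and a tool call to move; the robot and the scene stay as the last step left them, time stands still between calls to the robot, and variables do not carry over. Pictures are saved under pics/ and viewed, at most 10 in all, crops included, and the job is handed in when it is done.

Besides the shell and the picture viewer there is one more tool, called after ">>>" by a JSON object that holds its "method" and its "body". carry_out: Moves the arm, as the interface text tells. Its arguments: {"type":"object","properties":{"moves":{"type":"array","items":{"type":"array","items":{"type":"number"}}},"force":{"type":"number"}},"required":["moves"]}

```bash
mkdir -p pics; ls; python3 - <<'E'
from bench import r
import cv2,numpy as np
o=r.get_obs(); print({k:np.round(v,3) for k,v in o.items()})
for n in ("scene","top"):
    f=r.grab_frame(n); cv2.imwrite(f"pics/{n}0.png",f[:,:,::-1]); c=r.calibration(n)
    R=cv2.Rodrigues(np.array(c["rvec"]))[0]; print(n,c,"cam at",-R.T@np.array(c["tvec"]))
E
```

```text
pics
{'clock': np.float64(0.0), 'joints': array([-1.418,  0.478,  0.022,  1.556, -0.012,  1.109, -0.083]), 'qvel': array([-0.001, -0.001,  0.001, -0.   , -0.001,  0.   , -0.001]), 'tau': array([ 0.0000e+00, -5.9644e+01,  1.6080e+00, -2.8119e+01,  1.2000e-02,
        1.0000e-02,  0.0000e+00]), 'tcp_pos': array([0.174, 0.652, 0.404]), 'orientation': array([-4.080e-01, -3.115e+00,  3.000e-03]), 'contact_force': array([-0.281, -0.432, -1.441]), 'moment': array([ 0.036,  0.001, -0.036]), 'gripper_force': np.float64(0.0), 'grip_width': np.float64(0.086)}
scene {'fx': 455.45829003272223, 'fy': 455.45829003272223, 'cx': 323.50194982650436, 'cy': 236.15503971205368, 'rvec': array([ 2.19822097,  0.53783544, -0.25188869]), 'tvec': array([-0.53695779, -0.0848794 ,  1.29675713])} cam at [ 0.9628833  -0.69674823  0.75133541]
top {'fx': 433.6256469309903, 'fy': 433.6256469309903, 'cx': 327.01126467492816, 'cy': 238.92018334017763, 'rvec': array([ 2.20450009, -2.14723315,  0.08474848]), 'tvec': array([-0.04144288,  0.60044797,  0.93904689])} cam at [ 0.52101389 -0.03212006  0.98568613]
```

View pics/scene0.png

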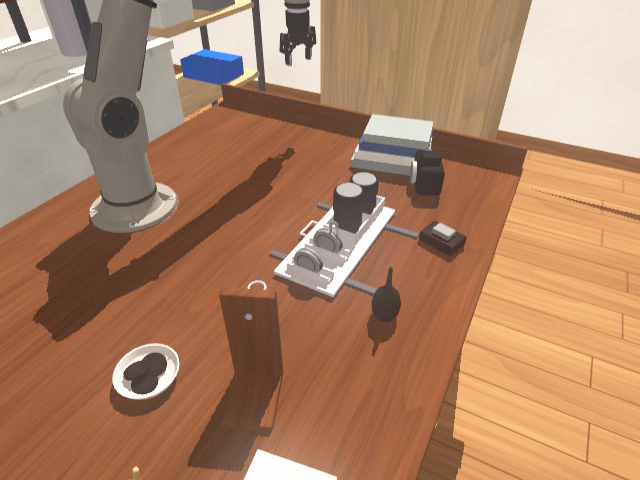

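View pics/top0.png

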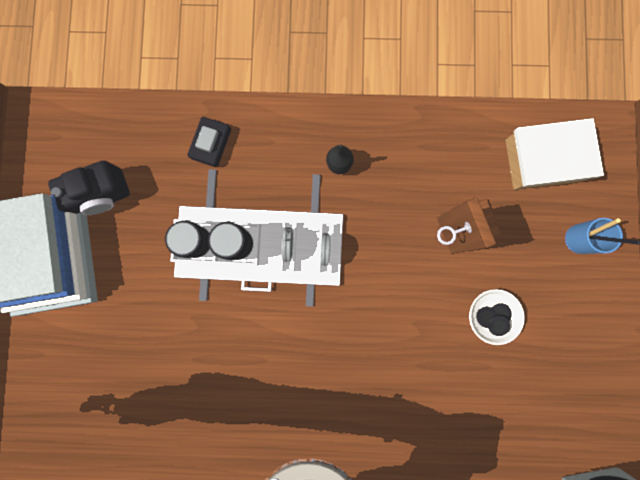

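The top view shows the rack, with cases at about (287,243) and (325,249), and the upright with its eye bolt, ring at about (447,235). In the scene view the clip seems to be on the case at about (327,240). Next I'll zoom in.

```bash
python3 - <<'E'
import cv2,numpy as np
t=cv2.imread("pics/top0.png"); s=cv2.imread("pics/scene0.png")
def c(i,x,y,w=100,h=75): return cv2.resize(i[y:y+h,x:x+w],(400,300),interpolation=cv2.INTER_CUBIC)
cv2.imwrite("pics/zoom0.png",np.vstack([np.hstack([c(t,255,205),c(t,420,190)]),np.hstack([c(s,275,215),c(s,205,270)])]))
E
```

```text
(no output)
```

View pics/zoom0.png

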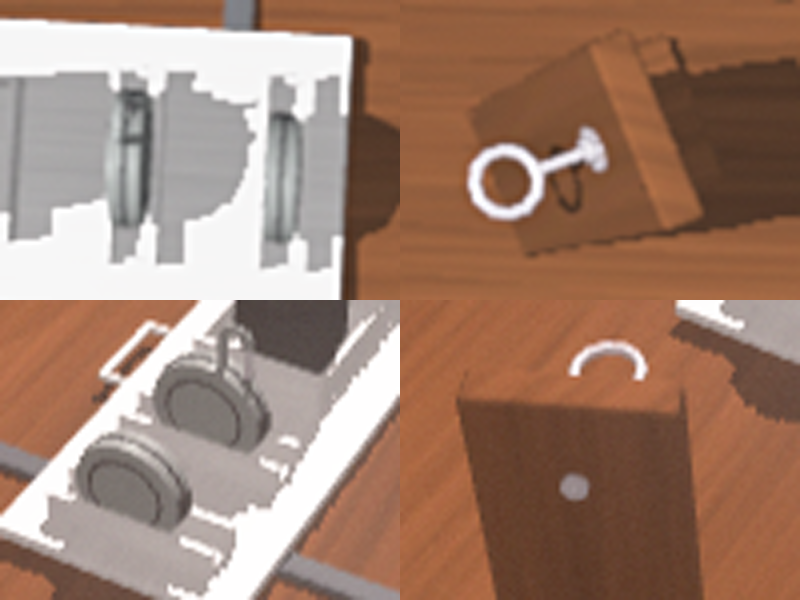

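Zoomed in, the clip sits on the case at top (287,229) and scene (334,222). It is the slot nearer the lenses, with the gate side towards +x. The ring centre is at top (446.5,235) and the rosette at (469,227). The bolt points out of the upright to image left and slightly down. Next I'll triangulate these points.

```bash
cat > h.py <<'E'
import numpy as np,cv2
from bench import r
from scipy.spatial.transform import Rotation as Ro
def cam(n,c=None):
    c=c or r.calibration(n); R=cv2.Rodrigues(np.array(c["rvec"]))[0]; t=np.array(c["tvec"])
    K=np.array([[c["fx"],0,c["cx"]],[0,c["fy"],c["cy"]],[0,0,1]]); return K,R,t
def ray(C,p):
    K,R,t=C; d=R.T@np.linalg.inv(K)@np.array([*p,1.]); return -R.T@t,d/np.linalg.norm(d)
def onz(C,p,z):
    o,d=ray(C,p); return o+d*(z-o[2])/d[2]
def tri(Cs,ps):
    A=np.zeros((3,3));b=np.zeros(3);L=[]
    for C,p in zip(Cs,ps):
        o,d=ray(C,p);P=np.eye(3)-np.outer(d,d);A+=P;b+=P@o;L.append((o,P))
    X=np.linalg.solve(A,b); return X,[np.linalg.norm(P@(X-o)) for o,P in L]
def proj(C,X):
    K,R,t=C; q=K@(R@np.asarray(X)+t); return q[:2]/q[2]
def totool(p,xdir_yaw=None):
    """world TCP target -> tool shift; yaw = wanted world heading of tool y line (mod pi)"""
    o=r.get_obs(); R=Ro.from_rotvec(o["orientation"]).as_matrix()
    s=R.T@(np.asarray(p)-o["tcp_pos"]); a=0
    if xdir_yaw is not None:
        h=np.arctan2(R[1,1],R[0,1]); a=-(xdir_yaw-h); a=(a+np.pi/2)%np.pi-np.pi/2
    return np.round([*s,a],4)
E
python3 - <<'E'
from h import *
np.set_printoptions(precision=4,suppress=True)
T,S=cam("top"),cam("scene")
print("clip",tri([T,S],[(287,229),(334,222.5)]))
# case disc top: top view row mid; scene rim top
print("bolt/ring z.18", onz(T,(446.5,235.2),.18), onz(T,(469.2,227),.18))
for z in (.0,.016,.036): print(z,[onz(T,p,z)[:2] for p in [(179,206),(343,214),(340,285),(174,277)]])
print("case rim ends z=.053", onz(T,(255+128/4,205+88/4),.053), onz(T,(255+128/4,205+228/4),.053))
z=.225
U=[(592,42),(632,30),(702,215),(662,232)]
print("upr top",[onz(T,(420+(a-400)/4,190+b/4),z)[:2] for a,b in U])
X,e=tri([T,S],[(420+302/4,190+215/4),(205+58/4,270+100/4)]);print("back corner -",X,e)
X,e=tri([T,S],[(420+232/4,190+30/4),(205+283/4,270+112/4)]);print("back corner +",X,e)
E
```

```text
clip (array([0.608 , 0.0525, 0.1223]), [np.float64(0.0035193725511511206), np.float64(0.0035193725511511375)])
bolt/ring z.18 [ 0.6011 -0.2491  0.18  ] [ 0.6176 -0.2913  0.18  ]
0.0 [array([0.6705, 0.3168]), array([ 0.6617, -0.0606]), array([ 0.4997, -0.0576]), array([0.5077, 0.3192])]
0.016 [array([0.668 , 0.3111]), array([ 0.6594, -0.0601]), array([ 0.5   , -0.0572]), array([0.5079, 0.3135])]
0.036 [array([0.665, 0.304]), array([ 0.6565, -0.0595]), array([ 0.5005, -0.0567]), array([0.5082, 0.3063])]
case rim ends z=.053 [0.6226 0.0614 0.053 ] [0.547  0.0588 0.053 ]
upr top [array([ 0.6594, -0.2748]), array([ 0.6652, -0.2925]), array([ 0.5838, -0.3229]), array([ 0.5759, -0.3054])]
back corner - [ 0.5845 -0.3238  0.2217] [np.float64(0.0005416790852396388), np.float64(0.0005416790852395317)]
back corner + [ 0.6674 -0.2912  0.2246] [np.float64(0.0024915094763243275), np.float64(0.002491509476324532)]
```

```bash
python3 - <<'E'
from h import *
o=r.get_obs();R=Ro.from_rotvec(o["orientation"]).as_matrix();print(R.round(3))
print(totool([.560,.060,.36],np.radians(88.7)))
C=cam("wrist"); p,_=ray(C,(320,240)); print("cam in tool",(R.T@(p-o["tcp_pos"])).round(3),"axes",(R.T@C[1].T).round(2).tolist())
E
```

```text
[[-0.966  0.258 -0.   ]
 [ 0.258  0.966 -0.002]
 [-0.    -0.002 -1.   ]]
[-0.5256 -0.4723  0.0447 -0.2381]
cam in tool [ 0.074 -0.001  0.03 ] axes [[-0.0, -0.96, -0.29], [1.0, -0.0, -0.0], [-0.0, -0.29, 0.96]]
```

>>> {"method": "carry_out", "body": {"moves": [[-0.033, -0.03, 0.003, -0.03, 0.0854], [-0.066, -0.059, 0.006, -0.06, 0.0854], [-0.099, -0.089, 0.009, -0.09, 0.0854], [-0.132, -0.118, 0.012, -0.12, 0.0854], [-0.165, -0.148, 0.015, -0.15, 0.07], [-0.198, -0.178, 0.018, -0.18, 0.07], [-0.231, -0.207, 0.021, -0.21, 0.07], [-0.264, -0.236, 0.024, -0.238, 0.07]]}}

```text
clock: 0.9
tcp_pos: [0.3689, 0.3543, 0.3804]
orientation: [-0.034, -3.141, 0.0]
contact_force: [0.8, 1.1, 0.1]
grip_width: 0.0699
gripper_force: 0.0
```

```bash
python3 - <<'E'
from h import *
o=r.get_obs();print(o["clock"],o["tcp_pos"],totool([.560,.060,.36],np.radians(88.7)))
E
```

```text
0.9 [0.36887455 0.35426502 0.3804107 ] [-0.1974 -0.2901  0.0204  0.0012]
```

>>> {"method": "carry_out", "body": {"moves": [[-0.03, -0.042, 0.003, 0, 0.06], [-0.058, -0.084, 0.006, 0, 0.06], [-0.086, -0.126, 0.009, 0, 0.06], [-0.114, -0.168, 0.012, 0, 0.06], [-0.142, -0.21, 0.015, 0, 0.06], [-0.17, -0.25, 0.018, 0, 0.06], [-0.19, -0.278, 0.02, 0, 0.06], [-0.197, -0.29, 0.02, 0, 0.06]]}}

```text
clock: 1.7
tcp_pos: [0.56, 0.0573, 0.3603]
orientation: [0.045, 3.141, -0.003]
contact_force: [-0.2, 0.8, -0.0]
grip_width: 0.0596
gripper_force: 0.0
```

```bash
python3 - <<'E'
from h import *
import pickle
o=r.get_obs();print(o["clock"],o["tcp_pos"],o["qvel"].round(3),o["joints"].round(2))
c=r.calibration("wrist");f=r.grab_frame("wrist");cv2.imwrite("pics/w1.png",f[:,:,::-1]);pickle.dump(c,open("w1.pkl","wb"))
C=cam("wrist",c)
for X in ([.56,.06,.071],[.585,.06,.089],[.6095,.06,.111]): print(X,proj(C,X))
E
```

```text
1.7 [0.55995078 0.05732018 0.36026472] [ 0.174  0.07  -0.006 -0.097 -0.054  0.049  0.23 ] [-0.43  0.35  0.27  1.89 -0.11  0.92  1.43]
[0.56, 0.06, 0.071] [326.45227969 231.81851675]
[0.585, 0.06, 0.089] [327.63561541 271.4278869 ]
[0.6095, 0.06, 0.111] [329.02010972 316.40568263]
```

View pics/w1.png

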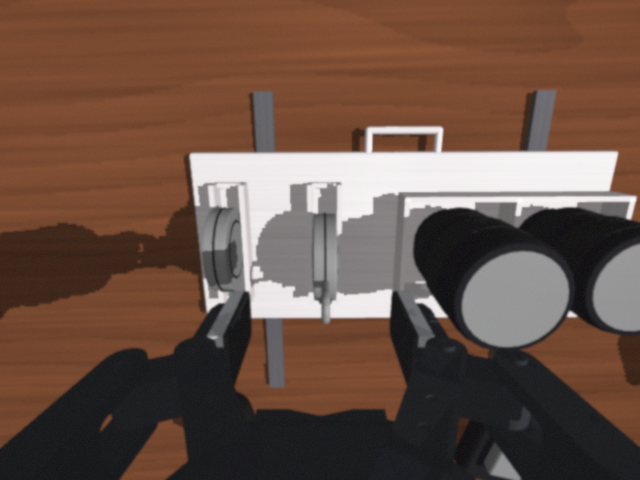

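Wrist view: the case is edge-on at columns 314–337, rows 214–298, and the clip end is at about (326,322), close to the prediction. I'll refine x and y by reprojecting the case model.

```bash
python3 - <<'E'
from h import *
import pickle
from scipy.optimize import least_squares
C=cam("wrist",pickle.load(open("w1.pkl","rb"))); T=cam("top")
a=np.radians(-1.3); ux=np.array([np.cos(a),np.sin(a)]);uy=np.array([-ux[1],ux[0]])
th=np.linspace(0,2*np.pi,181)
disc=np.array([[36*np.cos(t),y,37+36*np.sin(t)] for t in th for y in(-9,9)])/1e3
arc=np.linspace(0,np.pi,30); cl=np.array([[16.5+11.5*np.cos(t),y,92.5+11.5*np.sin(t)] for t in arc for y in(0,)])/1e3
def w(L,p): return np.c_[p[0]+L[:,[0]]*ux+L[:,[1]]*uy,p[2]+L[:,2]]
def pj(C,P): return np.array([proj(C,x) for x in P])
def feat(p):
    d=pj(C,w(disc,p));k=pj(C,w(cl,p));dt=pj(T,w(disc,p))
    return np.array([d[:,1].min(),d[:,1].max(),k[:,1].max(),k[:,0].mean(),dt[:,1].max(),dt[:,1].min()])
m=np.array([213,299,322.5,325.8,205+228/4,205+88/4])
f=lambda q:(feat([np.array([q[0],q[1]]),0,q[2]])-m)
s=least_squares(f,[.585,.06,.016]);print(s.x,s.fun.round(1))
g=s.x[:2]-.025*ux; print("hold",g)
print(totool([*g,s.x[2]+.055+.155],np.radians(88.7)))
E
```

```text
[0.58589139 0.05825283 0.0155252 ] [-0.8  0.8 -0.3 -0.  -1.1  0.1]
hold [0.56089783 0.05882001]
[-0.0007  0.0021  0.1349 -0.0063]
```

>>> {"method": "carry_out", "body": {"moves": [[0, 0.002, 0.02, -0.006, 0.06], [0, 0.002, 0.045, -0.006, 0.06], [0, 0.002, 0.07, -0.006, 0.06], [0, 0.002, 0.095, -0.006, 0.06], [0, 0.002, 0.115, -0.006, 0.06], [0, 0.002, 0.13, -0.006, 0.06], [0, 0.002, 0.135, -0.006, 0.06], [0, 0.002, 0.135, -0.006, 0.06]]}}

```text
clock: 2.55
tcp_pos: [0.5583, 0.0643, 0.2253]
orientation: [-0.025, -3.14, -0.0]
contact_force: [-0.6, -0.6, 0.5]
grip_width: 0.0602
gripper_force: 0.0
```

>>> {"method": "carry_out", "body": {"moves": [[0, 0, 0, 0, 0.03], [0, 0, 0, 0, 0.02], [0, 0, 0, 0, 0.01], [0, 0, 0, 0, 0.01], [0, 0, 0, 0, 0.01], [0, 0, 0, 0, 0.01], [0, 0, 0, 0, 0.01], [0, 0, 0, 0, 0.01]], "force": 50}}

```text
clock: 3.35
tcp_pos: [0.559, 0.0625, 0.2265]
orientation: [0.028, 3.14, -0.001]
contact_force: [-0.3, -4.4, 6.6]
grip_width: 0.0169
gripper_force: 50.3
```

```bash
python3 - <<'E'
from h import *
o=r.get_obs();print(o["clock"],o["tcp_pos"],o["contact_force"].round(1),o["moment"].round(2),o["grip_width"],o["gripper_force"])
E
```

```text
3.35 [0.55897095 0.06252965 0.22645828] [-0.3 -4.4  6.6] [-1.15  0.18 -0.03] 0.016900853463583533 50.28855621814728
```

>>> {"method": "carry_out", "body": {"moves": [[0, 0, -0.005, 0, 0.01], [0, 0, -0.015, 0, 0.01], [0, 0, -0.035, 0, 0.01], [0, 0, -0.06, 0, 0.01], [0, 0, -0.085, 0, 0.01], [0, 0, -0.11, 0, 0.01], [0, 0, -0.125, 0, 0.01], [0, 0, -0.13, 0, 0.01]]}}

```text
clock: 4.15
tcp_pos: [0.5591, 0.0648, 0.3582]
orientation: [0.024, 3.138, 0.004]
contact_force: [0.5, 0.8, -1.5]
grip_width: 0.0172
gripper_force: 49.2
```

```bash
python3 - <<'E'
from h import *
o=r.get_obs();print(o["clock"],o["tcp_pos"],o["contact_force"].round(1),o["moment"].round(2),o["grip_width"],o["gripper_force"],o["joints"].round(2))
print(totool([.564,-.145,.33],np.radians(20.1)))
E
```

```text
4.15 [0.5590627  0.06479426 0.35823451] [ 0.5  0.8 -1.5] [-0.01  0.06  0.03] 0.0171699532615342 49.22340452671051 [-0.44  0.35  0.26  1.89 -0.11  0.91  1.44]
[-0.0081 -0.2098  0.0278  1.2045]
```

>>> {"method": "carry_out", "body": {"moves": [[0, -0.015, 0, 0.12, 0.01], [-0.002, -0.045, 0, 0.26, 0.01], [-0.004, -0.075, 0, 0.4, 0.01], [-0.005, -0.105, 0, 0.54, 0.01], [-0.006, -0.135, 0, 0.68, 0.01], [-0.007, -0.165, 0, 0.82, 0.01], [-0.008, -0.19, 0, 0.96, 0.01], [-0.008, -0.205, 0, 1.08, 0.01]]}}

```text
clock: 4.95
tcp_pos: [0.5628, -0.143, 0.3554]
orientation: [-1.647, -2.675, 0.0]
contact_force: [-0.6, -0.2, -1.2]
grip_width: 0.0171
gripper_force: 49.2
```

```bash
python3 - <<'E'
from h import *
o=r.get_obs();print(o["clock"],o["tcp_pos"],o["joints"].round(2))
print(totool([.564,-.145,.33],np.radians(20.1)))
E
```

```text
4.95 [ 0.56281213 -0.14302868  0.35536494] [-0.29  0.42  0.56  1.86 -0.27  0.94  0.86]
[-0.0023  0.0002  0.0254  0.116 ]
```

>>> {"method": "carry_out", "body": {"moves": [[0, 0, 0.01, 0.06, 0.01], [0, 0, 0.02, 0.116, 0.01], [-0.001, 0, 0.025, 0.116, 0.01], [-0.001, 0, 0.025, 0.116, 0.01], [-0.001, 0, 0.025, 0.116, 0.01], [-0.001, 0, 0.025, 0.116, 0.01], [-0.001, 0, 0.025, 0.116, 0.01], [-0.001, 0, 0.025, 0.116, 0.01]]}}

```text
clock: 5.75
tcp_pos: [0.5637, -0.1424, 0.331]
orientation: [1.79, 2.581, 0.001]
contact_force: [-0.6, 0.9, -1.3]
grip_width: 0.0171
gripper_force: 49.2
```

```bash
python3 - <<'E'
from h import *
import pickle
o=r.get_obs();print(o["clock"],o["tcp_pos"],o["contact_force"],o["joints"].round(2));R=Ro.from_rotvec(o["orientation"]).as_matrix();print(R.round(3))
I={}
D={"o":o,"c":r.calibration("wrist")}
for n in("wrist","scene","top"):
    f=r.grab_frame(n)[:,:,::-1];cv2.imwrite(f"pics/{n}2.png",f);I[n]=f
pickle.dump(D,open("d2.pkl","wb"))
z=lambda i,x,y,w,h:cv2.resize(i[y:y+h,x:x+w],(400,300),interpolation=cv2.INTER_CUBIC)
cv2.imwrite("pics/z2.png",np.vstack([np.hstack([cv2.resize(I["wrist"],(400,300)),z(I["wrist"],240,240,160,120)]),np.hstack([z(I["scene"],210,200,120,90),z(I["top"],370,170,120,90)])]))
E
```

```text
5.75 [ 0.56371764 -0.14235512  0.33102673] [-0.64772233  0.91122069 -1.34307341] [-0.29  0.45  0.57  1.88 -0.31  0.89  0.78]
[[-0.351  0.937  0.001]
 [ 0.937  0.351  0.   ]
 [-0.     0.001 -1.   ]]
```

View pics/z2.png

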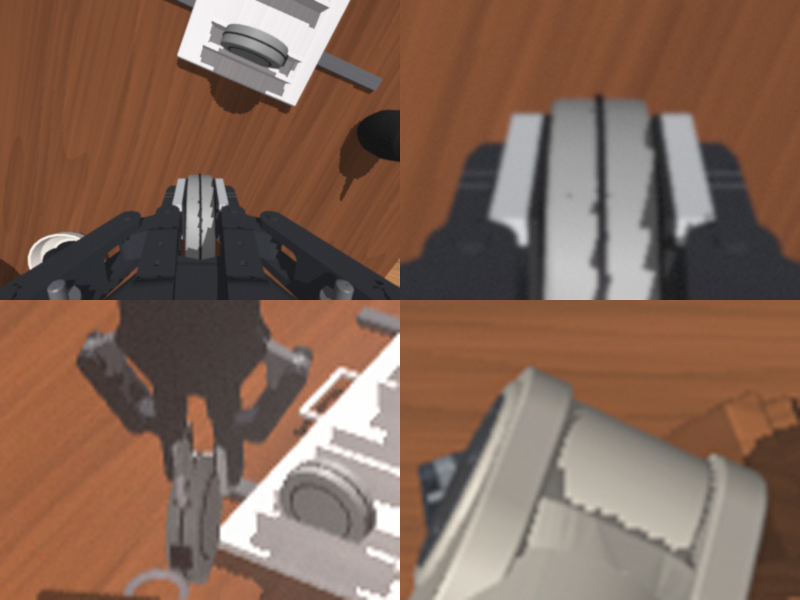

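Case is held upright between the pads and the ring can be seen in the scene view (zoom (157,585)). I'll overlay the model on the scene view to check height and pitch in the hand.

```bash
cat >> h.py <<'E'
def casemodel(tcp,R,hx=-.0262,hz=.0558,pitch=0.,toR=None):
    """points of the case (disc edge both sides, clip, gate) in world; case x = -tool x, z = -tool z"""
    ex=-R[:,0];ey=-R[:,1] ;ez=-R[:,2]
    th=np.linspace(0,2*np.pi,73);P=[[.036*np.cos(t),y,.037+.036*np.sin(t)] for t in th for y in(-.009,.009)]
    a=np.linspace(np.pi,0,15);cl=[[.008,0,.073]]+[[.0165+.0085*np.cos(t),0,.0925+.0085*np.sin(t)] for t in a]+[[.025,0,.068]]
    ft=[[x,y,z] for x in(-.02,.02) for y in(-.009,.009) for z in (0,.01)]
    g=tcp+.155*R[:,2]; c,s=np.cos(pitch),np.sin(pitch)
    def w(L):
        L=np.array(L)-[hx,0,hz]; L=np.c_[c*L[:,0]+s*L[:,2],L[:,1],-s*L[:,0]+c*L[:,2]]
        return g+L[:,[0]]*ex+L[:,[1]]*ey+L[:,[2]]*ez
    return w(P),w(cl),w(ft)
E
python3 - <<'E'
from h import *
import pickle
D=pickle.load(open("d2.pkl","rb"));o=D["o"];R=Ro.from_rotvec(o["orientation"]).as_matrix()
S=cam("scene");im=cv2.imread("pics/scene2.png");x0,y0,w,h,k=230,215,80,90,6
def zz(): return cv2.resize(im[y0:y0+h,x0:x0+w],(400,450),interpolation=cv2.INTER_CUBIC)
k=5;A=zz();B=A.copy()
for L,c in zip(casemodel(o["tcp_pos"],R),[(0,255,0),(0,0,255),(255,255,0)]):
    for X in L:
        p=(proj(S,X)-[x0,y0]+.5)*k; cv2.circle(B,tuple(int(v) for v in p),1,c,-1)
u=np.array([.344,-.939,0]);v=np.array([.939,.344,0]);root=np.array([.6176,-.2913,.18])
for t in np.linspace(0,2*np.pi,60):
  for rr in(.0125,.0175):
    X=root-u*.0452+rr*(np.cos(t)*u+np.sin(t)*v);p=(proj(S,X)-[x0,y0]+.5)*k;cv2.circle(B,tuple(int(q) for q in p),1,(255,0,255),-1)
cv2.imwrite("pics/ov2.png",np.hstack([A,B]))
E
```

```text
(no output)
```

View pics/ov2.png

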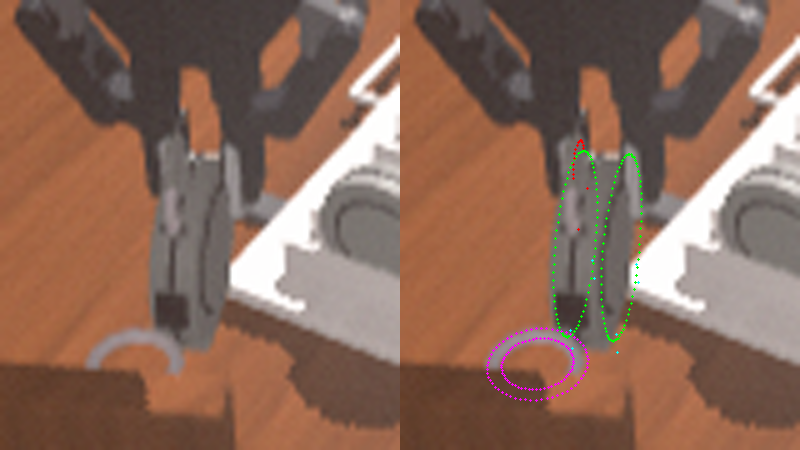

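Gate (bright bar at zoom (172,185–235)) agrees with the model at zero pitch. I'll do one brighter, tighter zoom to confirm the clip.

```bash
python3 - <<'E'
from h import *
import pickle
D=pickle.load(open("d2.pkl","rb"));o=D["o"];R=Ro.from_rotvec(o["orientation"]).as_matrix()
S=cam("scene");im=cv2.imread("pics/scene2.png");x0,y0,w,h,k=255,230,26,58,10
A=(255*(im[y0:y0+h,x0:x0+w]/255.)**.55).astype(np.uint8);A=cv2.resize(A,(w*k,h*k),interpolation=cv2.INTER_CUBIC);out=[A]
for pt in(0,-.15):
    B=A.copy()
    for L,c in zip(casemodel(o["tcp_pos"],R,pitch=pt),[(0,255,0),(0,0,255),(255,255,0)]):
        for X in L: cv2.circle(B,tuple(int(v) for v in (proj(S,X)-[x0,y0]+.5)*k),2,c,-1)
    out.append(B)
cv2.imwrite("pics/ov3.png",np.hstack(out))
E
```

```text
(no output)
```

View pics/ov3.png

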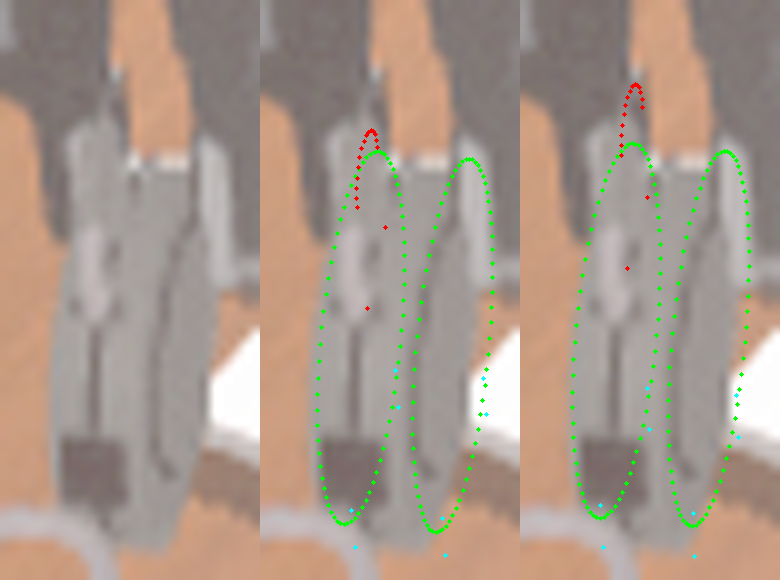

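The ring (bright arc) and the gate (bright bar at zoom (93,225–320)) both fit the model at zero pitch. The estimate is first contact after about 42 mm of travel, with the TCP at z = 0.307. I'll stop about 7 mm short and then creep in.

>>> {"method": "carry_out", "body": {"moves": [[0, -0.002, 0.008, 0, 0.01], [0, -0.002, 0.018, 0, 0.01], [-0.005, -0.002, 0.024, 0, 0.01], [-0.013, -0.002, 0.024, 0, 0.01], [-0.021, -0.002, 0.024, 0, 0.01], [-0.029, -0.002, 0.024, 0, 0.01], [-0.034, -0.002, 0.024, 0, 0.01], [-0.034, -0.002, 0.024, 0, 0.01]]}}

```text
clock: 6.7
tcp_pos: [0.5739, -0.1761, 0.307]
orientation: [1.792, 2.579, -0.0]
contact_force: [-0.0, 0.3, -1.3]
grip_width: 0.0172
gripper_force: 49.2
```

>>> {"method": "carry_out", "body": {"moves": [[0, 0, 0, 0, 0.01], [0, 0, 0, 0, 0.01], [0, 0, 0, 0, 0.01], [0, 0, 0, 0, 0.01], [0, 0, 0, 0, 0.01], [0, 0, 0, 0, 0.01], [0, 0, 0, 0, 0.01], [0, 0, 0, 0, 0.01]]}}

```text
clock: 7.5
tcp_pos: [0.5737, -0.1749, 0.3067]
orientation: [-1.79, -2.581, 0.0]
contact_force: [-0.0, -0.8, -1.0]
grip_width: 0.017
gripper_force: 49.2
```

```bash
cat > s.py <<'E'
from h import *
np.set_printoptions(suppress=True)
o=r.get_obs();R=Ro.from_rotvec(o["orientation"]).as_matrix();d=o["tcp_pos"]-[.6011,-.2491,.180]
print(o["clock"],o["tcp_pos"].round(4),"F tool",(R.T@o["contact_force"]).round(2),"M",o["moment"].round(2))
ex=-R[:,0];print("dist",-(d@ex)*1e3,"lat",d@R[:,1]*1e3,"ring at case z",(.18-(o["tcp_pos"][2]-.155-.0555))*1e3)
E
python3 s.py
```

```text
7.5 [ 0.5737 -0.1749  0.3067] F tool [-0.79 -0.31  0.98] M [ 0.03  0.01 -0.01]
dist 79.12880237700413 lat 0.31992333122177313 ring at case z 83.82406349910246
```

>>> {"method": "carry_out", "body": {"moves": [[-0.001, 0, 0, 0, 0.01], [-0.002, 0, 0, 0, 0.01], [-0.003, 0, 0, 0, 0.01], [-0.004, 0, 0, 0, 0.01], [-0.005, 0, 0, 0, 0.01], [-0.006, 0, 0, 0, 0.01], [-0.006, 0, 0, 0, 0.01], [-0.006, 0, 0, 0, 0.01]]}}

```text
clock: 8.3
tcp_pos: [0.5758, -0.1805, 0.3067]
orientation: [-1.79, -2.581, -0.0]
contact_force: [-0.1, 0.1, -0.9]
grip_width: 0.0173
gripper_force: 49.2
```

>>> {"method": "carry_out", "body": {"moves": [[-0.001, 0, 0, 0, 0.01], [-0.002, 0, 0, 0, 0.01], [-0.002, 0, 0, 0, 0.01], [-0.002, 0, 0, 0, 0.01], [-0.002, 0, 0, 0, 0.01], [-0.002, 0, 0, 0, 0.01], [-0.002, 0, 0, 0, 0.01], [-0.002, 0, 0, 0, 0.01]]}}

```text
clock: 9.1
tcp_pos: [0.5765, -0.1823, 0.3067]
orientation: [-1.79, -2.581, -0.0]
contact_force: [1.0, 0.3, -0.4]
grip_width: 0.0173
gripper_force: 49.2
```

```bash
python3 s.py
```

```text
9.1 [ 0.5765 -0.1823  0.3067] F tool [-0.08  1.04  0.39] M [-0.02  0.03  0.02]
dist 71.15089043318065 lat 0.3400950887817553 ring at case z 83.81236344019219
```

>>> {"method": "carry_out", "body": {"moves": [[-0.001, 0, 0, 0, 0.01], [-0.002, 0, 0, 0, 0.01], [-0.002, 0, 0, 0, 0.01], [-0.002, 0, 0, 0, 0.01], [-0.002, 0, 0, 0, 0.01], [-0.002, 0, 0, 0, 0.01], [-0.002, 0, 0, 0, 0.01], [-0.002, 0, 0, 0, 0.01]]}}

```text
clock: 9.9
tcp_pos: [0.5772, -0.1841, 0.3066]
orientation: [-1.79, -2.581, -0.0]
contact_force: [-0.6, 2.7, -2.2]
grip_width: 0.0172
gripper_force: 49.2
```

```bash
python3 s.py
```

```text
9.9 [ 0.5772 -0.1841  0.3066] F tool [2.7  0.36 2.17] M [ 0.41  0.1  -0.02]
dist 69.28057036515303 lat 0.3338436064950541 ring at case z 83.8913327922163
```

>>> {"method": "carry_out", "body": {"moves": [[-0.001, 0, 0, 0, 0.01], [-0.002, 0, 0, 0, 0.01], [-0.002, 0, 0, 0, 0.01], [-0.002, 0, 0, 0, 0.01], [-0.002, 0, 0, 0, 0.01], [-0.002, 0, 0, 0, 0.01], [-0.002, 0, 0, 0, 0.01], [-0.002, 0, 0, 0, 0.01]]}}

```text
clock: 10.7
tcp_pos: [0.5779, -0.1861, 0.3066]
orientation: [-1.79, -2.581, -0.0]
contact_force: [-0.8, 2.6, -2.2]
grip_width: 0.0172
gripper_force: 49.1
```

```bash
python3 s.py
```

```text
10.7 [ 0.5779 -0.1861  0.3066] F tool [2.72 0.2  2.16] M [0.54 0.15 0.02]
dist 67.2013516454 lat 0.33654537259124107 ring at case z 83.85053736185874
```

>>> {"method": "carry_out", "body": {"moves": [[-0.001, 0, 0, 0, 0.01], [-0.002, 0, 0, 0, 0.01], [-0.002, 0, 0, 0, 0.01], [-0.002, 0, 0, 0, 0.01], [-0.002, 0, 0, 0, 0.01], [-0.002, 0, 0, 0, 0.01], [-0.002, 0, 0, 0, 0.01], [-0.002, 0, 0, 0, 0.01]]}}

```text
clock: 11.5
tcp_pos: [0.5786, -0.188, 0.3067]
orientation: [1.79, 2.581, -0.0]
contact_force: [-1.4, 4.0, -2.7]
grip_width: 0.0172
gripper_force: 49.2
```

```bash
python3 s.py
```

```text
11.5 [ 0.5786 -0.188   0.3067] F tool [4.27 0.1  2.74] M [ 0.6   0.26 -0.03]
dist 65.1094555264221 lat 0.34690975920092093 ring at case z 83.79913891970416
```

>>> {"method": "carry_out", "body": {"moves": [[-0.001, 0, 0, 0, 0.01], [-0.0015, 0, 0, 0, 0.01], [-0.0015, 0, 0, 0, 0.01], [-0.0015, 0, 0, 0, 0.01], [-0.0015, 0, 0, 0, 0.01], [-0.0015, 0, 0, 0, 0.01], [-0.0015, 0, 0, 0, 0.01], [-0.0015, 0, 0, 0, 0.01]]}}

```text
clock: 12.3
tcp_pos: [0.5792, -0.1893, 0.3067]
orientation: [1.79, 2.582, 0.0]
contact_force: [-1.5, 3.3, -1.3]
grip_width: 0.0174
gripper_force: 49.2
```

```bash
python3 s.py
```

```text
12.3 [ 0.5792 -0.1893  0.3067] F tool [ 3.59 -0.22  1.34] M [ 0.72  0.28 -0.02]
dist 63.66211133238774 lat 0.3982562284540753 ring at case z 83.80194476411492
```

>>> {"method": "carry_out", "body": {"moves": [[-0.0005, 0, 0, 0, 0.01], [-0.001, 0, 0, 0, 0.01], [-0.001, 0, 0, 0, 0.01], [-0.001, 0, 0, 0, 0.01], [-0.001, 0, 0, 0, 0.01], [-0.001, 0, 0, 0, 0.01], [-0.001, 0, 0, 0, 0.01], [-0.001, 0, 0, 0, 0.01]]}}

```text
clock: 13.1
tcp_pos: [0.5794, -0.1903, 0.3066]
orientation: [-1.79, -2.581, 0.0]
contact_force: [-1.3, 4.2, -2.4]
grip_width: 0.0171
gripper_force: 49.1
```

```bash
python3 s.py
```

```text
13.1 [ 0.5794 -0.1903  0.3066] F tool [4.38 0.25 2.37] M [0.71 0.21 0.04]
dist 62.649868813867066 lat 0.3125036219285228 ring at case z 83.86771842512017
```

>>> {"method": "carry_out", "body": {"moves": [[-0.0005, 0, 0, 0, 0.01], [-0.001, 0, 0, 0, 0.01], [-0.001, 0, 0, 0, 0.01], [-0.001, 0, 0, 0, 0.01], [-0.001, 0, 0, 0, 0.01], [-0.001, 0, 0, 0, 0.01], [-0.001, 0, 0, 0, 0.01], [-0.001, 0, 0, 0, 0.01]]}}

```text
clock: 13.9
tcp_pos: [0.5798, -0.1913, 0.3067]
orientation: [1.79, 2.581, 0.0]
contact_force: [-1.3, 3.9, -1.9]
grip_width: 0.0172
gripper_force: 49.2
```

```bash
python3 s.py
```

```text
13.9 [ 0.5798 -0.1913  0.3067] F tool [4.09 0.13 1.94] M [0.76 0.22 0.02]
dist 61.63180813427715 lat 0.33700405613007667 ring at case z 83.81348448645423
```

>>> {"method": "carry_out", "body": {"moves": [[-0.0005, 0, 0, 0, 0.01], [-0.001, 0, 0, 0, 0.01], [-0.001, 0, 0, 0, 0.01], [-0.001, 0, 0, 0, 0.01], [-0.001, 0, 0, 0, 0.01], [-0.001, 0, 0, 0, 0.01], [-0.001, 0, 0, 0, 0.01], [-0.001, 0, 0, 0, 0.01]]}}

```text
clock: 14.7
tcp_pos: [0.5801, -0.1922, 0.3066]
orientation: [-1.79, -2.581, 0.0]
contact_force: [-1.0, 5.0, -2.1]
grip_width: 0.0175
gripper_force: 49.1
```

```bash
python3 s.py
```

```text
14.7 [ 0.5801 -0.1922  0.3066] F tool [4.99 0.82 2.1 ] M [ 0.78  0.23 -0.02]
dist 60.635017581598504 lat 0.2978747611345363 ring at case z 83.86164111558466
```

>>> {"method": "carry_out", "body": {"moves": [[-0.0005, 0, 0, 0, 0.01], [-0.001, 0, 0, 0, 0.01], [-0.001, 0, 0, 0, 0.01], [-0.001, 0, 0, 0, 0.01], [-0.001, 0, 0, 0, 0.01], [-0.001, 0, 0, 0, 0.01], [-0.001, 0, 0, 0, 0.01], [-0.001, 0, 0, 0, 0.01]]}}

```text
clock: 15.5
tcp_pos: [0.5805, -0.1931, 0.3066]
orientation: [-1.79, -2.581, 0.0]
contact_force: [-0.8, 3.5, -1.7]
grip_width: 0.0175
gripper_force: 49.1
```

```bash
python3 s.py
```

```text
15.5 [ 0.5805 -0.1931  0.3066] F tool [3.55 0.48 1.73] M [ 0.78  0.26 -0.  ]
dist 59.64786997233538 lat 0.30308026729262727 ring at case z 83.85281278821962
```

>>> {"method": "carry_out", "body": {"moves": [[-0.0005, 0, 0, 0, 0.01], [-0.001, 0, 0, 0, 0.01], [-0.001, 0, 0, 0, 0.01], [-0.001, 0, 0, 0, 0.01], [-0.001, 0, 0, 0, 0.01], [-0.001, 0, 0, 0, 0.01], [-0.001, 0, 0, 0, 0.01], [-0.001, 0, 0, 0, 0.01]]}}

```text
clock: 16.3
tcp_pos: [0.5809, -0.1941, 0.3067]
orientation: [1.791, 2.581, -0.0]
contact_force: [-1.2, 4.1, -3.1]
grip_width: 0.017
gripper_force: 49.0
```

```bash
python3 s.py
```

```text
16.3 [ 0.5809 -0.1941  0.3067] F tool [4.25 0.36 3.13] M [ 0.74  0.26 -0.02]
dist 58.58137957124084 lat 0.29459605951640677 ring at case z 83.80261008047754
```

```bash
python3 - <<'E'
from h import *
o=r.get_obs();R=Ro.from_rotvec(o["orientation"]).as_matrix()
S=cam("scene");im=r.grab_frame("scene")[:,:,::-1].copy();cv2.imwrite("pics/scene4.png",im);x0,y0,w,h,k=238,232,44,60,9
A=(255*(im[y0:y0+h,x0:x0+w]/255.)**.6).astype(np.uint8);A=cv2.resize(A,(w*k,h*k),interpolation=cv2.INTER_CUBIC);B=A.copy()
for L,c in zip(casemodel(o["tcp_pos"],R),[(0,255,0),(0,0,255),(255,255,0)]):
    for X in L: cv2.circle(B,tuple(int(v) for v in (proj(S,X)-[x0,y0]+.5)*k),1,c,-1)
cv2.imwrite("pics/ov4.png",np.hstack([A,B]))
E
```

```text
(no output)
```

View pics/ov4.png

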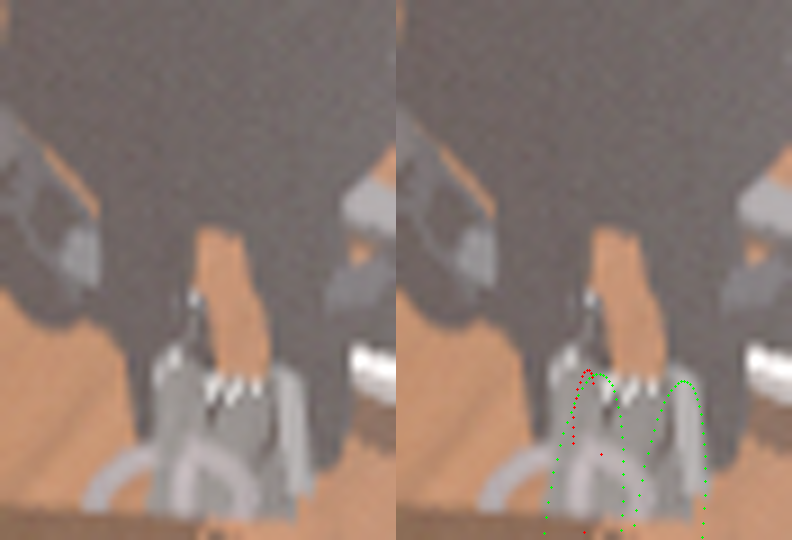

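The picture fits the expected state: the ring's outer bar passes behind the nose, and the gate (bright bar at (183,450–510)) is swung in under it. Next I'll lower in small steps.

>>> {"method": "carry_out", "body": {"moves": [[0, 0, 0.0005, 0, 0.01], [0, 0, 0.001, 0, 0.01], [0, 0, 0.0015, 0, 0.01], [0, 0, 0.002, 0, 0.01], [0, 0, 0.0025, 0, 0.01], [0, 0, 0.003, 0, 0.01], [0, 0, 0.003, 0, 0.01], [0, 0, 0.003, 0, 0.01]]}}

```text
clock: 17.15
tcp_pos: [0.5808, -0.1943, 0.3035]
orientation: [1.791, 2.581, -0.0]
contact_force: [-0.3, 2.6, -3.6]
grip_width: 0.0168
gripper_force: 48.8
```

```bash
python3 s.py
```

```text
17.15 [ 0.5808 -0.1943  0.3035] F tool [2.57 0.68 3.55] M [ 0.54  0.16 -0.02]
dist 58.42798127499008 lat 0.17873489774214785 ring at case z 86.95609569941229
```

>>> {"method": "carry_out", "body": {"moves": [[0, 0, 0.0005, 0, 0.01], [0, 0, 0.001, 0, 0.01], [0, 0, 0.0015, 0, 0.01], [0, 0, 0.002, 0, 0.01], [0, 0, 0.0025, 0, 0.01], [0, 0, 0.003, 0, 0.01], [0, 0, 0.003, 0, 0.01], [0, 0, 0.003, 0, 0.01]]}}

```text
clock: 17.95
tcp_pos: [0.581, -0.1944, 0.301]
orientation: [1.79, 2.58, 0.0]
contact_force: [-0.0, -0.0, -1.6]
grip_width: 0.0169
gripper_force: 49.2
```

```bash
python3 s.py
```

```text
17.95 [ 0.581  -0.1944  0.301 ] F tool [ 0.01 -0.04  1.61] M [0.08 0.04 0.05]
dist 58.19638835207052 lat 0.39710182037643305 ring at case z 89.51963327963355
```

The force is gone, so the gate snapped past the ring. I'll keep lowering toward the bend.

>>> {"method": "carry_out", "body": {"moves": [[0, 0, 0.0005, 0, 0.01], [0, 0, 0.001, 0, 0.01], [0, 0, 0.002, 0, 0.01], [-0.0005, 0, 0.003, 0, 0.01], [-0.001, 0, 0.0035, 0, 0.01], [-0.001, 0, 0.004, 0, 0.01], [-0.001, 0, 0.004, 0, 0.01], [-0.001, 0, 0.004, 0, 0.01]]}}

```text
clock: 18.75
tcp_pos: [0.5812, -0.195, 0.2967]
orientation: [-1.79, -2.581, 0.0]
contact_force: [-0.2, 0.6, -1.2]
grip_width: 0.017
gripper_force: 49.2
```

```bash
python3 s.py
```

```text
18.75 [ 0.5812 -0.195   0.2967] F tool [0.66 0.05 1.19] M [-0.01  0.02  0.04]
dist 57.630512462914126 lat 0.3265065699753427 ring at case z 93.8174239137238
```

>>> {"method": "carry_out", "body": {"moves": [[0, 0, 0.0003, 0, 0.01], [0, 0, 0.0006, 0, 0.01], [0, 0, 0.001, 0, 0.01], [0, 0, 0.0015, 0, 0.01], [0, 0, 0.0015, 0, 0.01], [0, 0, 0.0015, 0, 0.01], [0, 0, 0.0015, 0, 0.01], [0, 0, 0.0015, 0, 0.01]]}}

```text
clock: 19.55
tcp_pos: [0.5812, -0.195, 0.2952]
orientation: [-1.79, -2.581, -0.0]
contact_force: [-0.2, 0.4, -1.6]
grip_width: 0.0173
gripper_force: 49.2
```

```bash
python3 s.py
```

```text
19.55 [ 0.5812 -0.195   0.2952] F tool [ 0.45 -0.09  1.57] M [ 0.03 -0.02  0.  ]
dist 57.64575503320094 lat 0.3412348372300898 ring at case z 95.30853161563188
```

>>> {"method": "carry_out", "body": {"moves": [[0, 0, 0.0003, 0, 0.01], [0, 0, 0.0006, 0, 0.01], [0, 0, 0.001, 0, 0.01], [0, 0, 0.001, 0, 0.01], [0, 0, 0.001, 0, 0.01], [0, 0, 0.001, 0, 0.01], [0, 0, 0.001, 0, 0.01], [0, 0, 0.001, 0, 0.01]]}}

```text
clock: 20.35
tcp_pos: [0.5813, -0.1951, 0.2944]
orientation: [1.79, 2.581, 0.0]
contact_force: [0.5, 0.7, 3.8]
grip_width: 0.0169
gripper_force: 49.8
```

```bash
python3 s.py
```

```text
20.35 [ 0.5813 -0.1951  0.2944] F tool [ 0.46  0.74 -3.83] M [-0.15 -0.   -0.05]
dist 57.43037600875708 lat 0.4515323654854829 ring at case z 96.09921780952949
```

The bend now rests on the ring with about 5 N of upward support. I'll ease the load, soften the grip and then open.

>>> {"method": "carry_out", "body": {"moves": [[0, 0, -0.0003, 0, 0.01], [0, 0, -0.0005, 0, 0.01], [0, 0, -0.0005, 0, 0.01], [0, 0, -0.0005, 0, 0.01], [0, 0, -0.0005, 0, 0.01], [0, 0, -0.0005, 0, 0.01], [0, 0, -0.0005, 0, 0.01], [0, 0, -0.0005, 0, 0.01]], "force": 20}}

```text
clock: 21.15
tcp_pos: [0.5812, -0.195, 0.2947]
orientation: [1.79, 2.581, 0.0]
contact_force: [1.2, -1.2, 1.5]
grip_width: 0.0168
gripper_force: 49.6
```

```bash
python3 s.py
```

```text
21.15 [ 0.5812 -0.195   0.2947] F tool [-1.5   0.67 -1.51] M [-0.13 -0.07  0.  ]
dist 57.617085416341475 lat 0.3341697188230858 ring at case z 95.83226665338803
```

>>> {"method": "carry_out", "body": {"moves": [[0, 0, 0, 0, 0.019], [0, 0, 0, 0, 0.022], [0, 0, 0, 0, 0.025], [0, 0, 0, 0, 0.03], [0, 0, 0, 0, 0.035], [0, 0, 0, 0, 0.04], [0, 0, 0, 0, 0.045], [0, 0, 0, 0, 0.05]]}}

```text
clock: 21.95
tcp_pos: [0.5812, -0.195, 0.2947]
orientation: [1.79, 2.581, 0.0]
contact_force: [0.2, 0.7, -0.2]
grip_width: 0.0501
gripper_force: 0.0
```

```bash
python3 s.py
```

```text
21.95 [ 0.5812 -0.195   0.2947] F tool [0.6  0.45 0.2 ] M [ 0.02  0.01 -0.01]
dist 57.63793431362576 lat 0.3389544003497067 ring at case z 95.80930956416908
```

>>> {"method": "carry_out", "body": {"moves": [[0, 0, 0, 0, 0.055], [0, 0, 0, 0, 0.06], [0, 0, 0, 0, 0.06], [0, 0, 0, 0, 0.06], [0, 0, 0, 0, 0.06], [0, 0, 0, 0, 0.06], [0, 0, 0, 0, 0.06], [0, 0, 0, 0, 0.06]]}}

```text
clock: 22.75
tcp_pos: [0.5812, -0.195, 0.2947]
orientation: [-1.79, -2.581, 0.0]
contact_force: [-0.4, 0.1, -0.3]
grip_width: 0.06
gripper_force: 0.0
```

>>> {"method": "carry_out", "body": {"moves": [[0, 0, -0.005, 0, 0.06], [0, 0, -0.015, 0, 0.06], [0, 0, -0.03, 0, 0.06], [0, 0, -0.045, 0, 0.06], [0, 0, -0.065, 0, 0.06], [0, 0, -0.085, 0, 0.06], [0, 0, -0.105, 0, 0.06], [0, 0, -0.12, 0, 0.06]]}}

```text
clock: 23.55
tcp_pos: [0.5813, -0.1953, 0.4175]
orientation: [1.789, 2.579, 0.002]
contact_force: [0.2, 0.0, -0.1]
grip_width: 0.0598
gripper_force: 0.0
```

>>> {"method": "carry_out", "body": {"moves": [[0.01, 0, 0, 0, 0.06], [0.03, 0, 0, 0, 0.06], [0.06, 0, 0, 0, 0.06], [0.09, 0, 0, 0, 0.06], [0.11, 0, 0, 0, 0.06], [0.12, 0, 0, 0, 0.06], [0.12, 0, 0, 0, 0.06], [0.12, 0, 0, 0, 0.06]]}}

```text
clock: 24.35
tcp_pos: [0.5392, -0.0832, 0.4146]
orientation: [1.791, 2.581, -0.001]
contact_force: [-0.1, -0.4, 0.8]
grip_width: 0.0595
gripper_force: 0.0
```

```bash
python3 s.py; python3 - <<'E'
from h import *
z=lambda i,x,y,w,h:cv2.resize(i[y:y+h,x:x+w],(400,300),interpolation=cv2.INTER_CUBIC)
w=r.grab_frame("wrist")[:,:,::-1];s=r.grab_frame("scene")[:,:,::-1];t=r.grab_frame("top")[:,:,::-1]
cv2.imwrite("pics/end.png",np.vstack([np.hstack([cv2.resize(w,(400,300)),z(t,400,190,100,75)]),np.hstack([z(s,215,245,80,60),cv2.resize(s,(400,300))])]))
E
```

```text
24.35 [ 0.5392 -0.0832  0.4146] F tool [-0.33 -0.24 -0.79] M [ 0.05 -0.02  0.02]
dist 176.96151101788206 lat 0.05082067285325853 ring at case z -24.14308536674975
```

View pics/end.png

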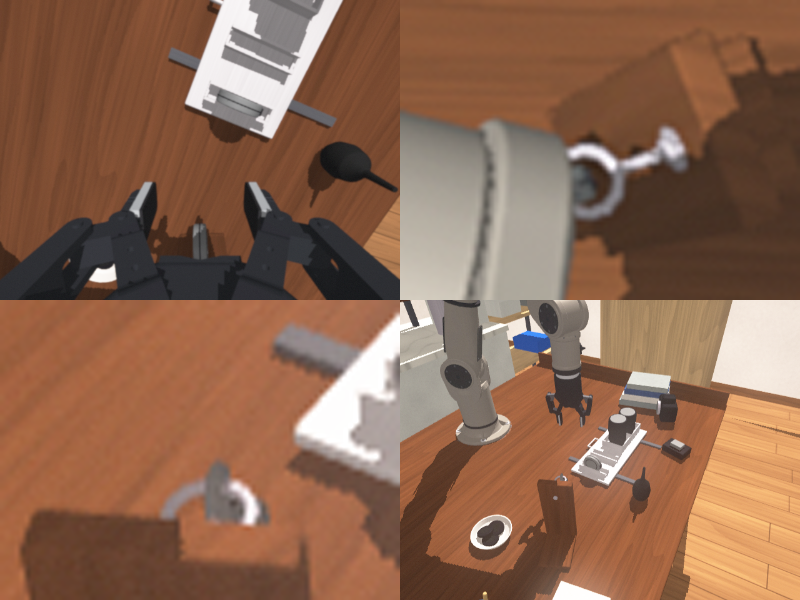

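The clip loops over the ring (scene zoom (215,490)), the case hangs below it (wrist (200,240)), and everything else is where it was. I'll let it settle briefly and hand in.

>>> {"method": "carry_out", "body": {"moves": [[0, 0, 0, 0, 0.06], [0, 0, 0, 0, 0.06], [0, 0, 0, 0, 0.06], [0, 0, 0, 0, 0.06], [0, 0, 0, 0, 0.06], [0, 0, 0, 0, 0.06], [0, 0, 0, 0, 0.06], [0, 0, 0, 0, 0.06]]}}

```text
clock: 25.3
tcp_pos: [0.5392, -0.0826, 0.4147]
orientation: [-1.79, -2.582, -0.0]
contact_force: [0.2, 0.9, -0.6]
grip_width: 0.06
gripper_force: 0.0
```

>>> {"method": "carry_out", "body": {"moves": [[0, 0, 0, 0, 0.06], [0, 0, 0, 0, 0.06], [0, 0, 0, 0, 0.06], [0, 0, 0, 0, 0.06], [0, 0, 0, 0, 0.06], [0, 0, 0, 0, 0.06], [0, 0, 0, 0, 0.06], [0, 0, 0, 0, 0.06]]}}

```text
clock: 26.1
tcp_pos: [0.5392, -0.0826, 0.4147]
orientation: [-1.79, -2.581, -0.0]
contact_force: [0.5, -0.9, 0.0]
grip_width: 0.0602
gripper_force: 0.0
```

```bash
python3 -c "
from bench import r
print(r.hand_in())"
```

```text
the job is handed in; nothing more can be done
None
```

The filter case now hangs freely by its clip on the eye bolt, with the gate apparently snapped shut (the pressing force dropped to zero as the ring passed). The measured pressing force on the clip was about 5 N, nothing else was touched, and I handed the job in at about 26 s; no verdict was shown.

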